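Stand up a fallen post holder and hold a post ready over its mouth

TASK

The bare post holder among the optics has fallen over: stand it upright on the breadboard, back in the middle of the gap between the nearer and the farther optic, and let go of it. Then pull the longer of the two steel posts out of the organiser, carry it upright over the tops of the other optics without disturbing them, and finish while still holding it upright and still, centred about a centimetre above the holder's mouth and not touching it. Leave the shorter post in its pocket.

Things in the scene. Friction and masses are not known exactly. Their poses are not given: they have to be found in the camera images.
- breadboard: Fixed aluminium plate with a grid of small dark holes (only drawn), 280 mm (x) by 335 mm (y), its top 12 mm above the table. Its x axis points roughly away from the robot, y to the robot's left. Origin: on the table under the gap (the plate reaches from x = -140 to +140 mm, y = -90 to +245 mm)
- gap (a point): Point on top of the breadboard, about midway between two optics that stand about 115 mm nearer to and 115 mm farther from the robot (along x, up to 15 mm off in y): where the fallen holder belongs. The third optic stands about 215 mm to the left (+y). Axes as the breadboard
- holder: The fallen bare post holder, loose, 0.28 kg: black cylinder 60 mm tall, barrel 25 mm, round foot 33 mm across, no optic on it; a thumbscrew 12 mm thick on its own -x side, 46 mm above the foot, reaches 31 mm from the axis. Own z runs from foot to mouth. Origin: underside, 7.5 mm to the -x side of the axis
- holder_foot (a point): Centre of the holder's underside, on its axis. At the start the holder lies on its side in the gap, mouth to the robot's right (breadboard -y, up to 0.25 rad off), thumbscrew towards the robot and touching the plate
- holder_mouth (a point): Centre of the holder's mouth, on the barrel's axis, 60 mm from the foot along the holder's z. The bore is only drawn: the holder is solid
- organiser: Fixed black block 165 mm long (x), 44 mm wide (y), 40 mm high on the table to the left of the optics, with three square pockets 15 mm wide and 30 mm deep in a row along its x axis, at x = -55, 0 and +55 mm; the middle pocket is empty. Origin: centre of its underside
- long_post: plain round steel rod, 12.7 mm across and 100 mm long, standing upright in one of the organiser's square pockets with 70 mm showing above the block. Solid shape: bar 12 x 13 mm, square to the organiser; grip across the row of pockets. 0.1 kg, loose. Which end pocket holds it varies. Own y axis runs along the post, up when it stands. Origin: mid-length, on the post's surface, 6.5 mm off its axis
- long_post_foot (a point): Centre of the long post's lower end face, on its axis
- short_post: plain round steel rod, 12.7 mm across and 75 mm long, standing upright in one of the organiser's square pockets with 45 mm showing above the block. Solid shape: bar 12 x 13 mm, square to the organiser; grip across the row of pockets. It stays in its pocket. Own y axis up along the post; origin: mid-length, on the surface, 6.5 mm off the axis
- iris: Iris diaphragm optic on a black post holder (black disc with a hole and a small lever on top), standing loose on the breadboard; foot about 33 mm across, its widest part 41 mm, the top 124 mm above the breadboard. Leave it alone. Origin: underside, 7.5 mm from the barrel's axis; z up. Which of the three optics stands in which place varies
- lens: Lens optic on a black post holder (black ring holding a lens), standing loose on the breadboard; foot about 33 mm across, its widest part 38 mm, the top 112 mm above the breadboard. Leave it alone. Origin: underside, 7.5 mm from the barrel's axis; z up. Which of the three optics stands in which place varies
- mirror: Mirror optic on a black post holder (square black mirror mount with two knobs on its +x face), standing loose on the breadboard; foot about 33 mm across, its widest part 44 mm, the top 114 mm above the breadboard. Leave it alone. Origin: underside, 7.5 mm from the barrel's axis; z up. Which of the three optics stands in which place varies
There are look-alikes about, which are no part of the job. There is more than one size of the holder; the one meant has the size given above.

How it is judged:
By the outcome, as a careful person would: the job done as asked, in the order asked, and still so for the second after the job is handed in, while the arm keeps its last pose, push and grip.
It also fails if it takes over 61 s, if anything falls off the work surface, if the arm or the gripper's body presses on something with over 40 N, if the wrist force passes 120 N, or if a joint passes its speed limit or range.

ROBOT

A 6-joint arm with a two-finger parallel gripper is mounted at the origin on a cart in front of the work surface, level with it; the furniture and walls round the work are solid. World frame = base frame: x ahead of the robot, y to its left, z up, the work surface at z = 0. Lengths are in m, angles in rad, forces in N, time in s.
With the tool pointing down it reaches from about 0.35 to 0.775 m from the base axis. Payload 5.5 kg.
Tool frame: the origin (TCP) lies at the very end of the fingers, on their centre line; the grasp point (between the pads) lies 19 mm behind it; z points along the fingers, y is the line along which they close (so a half turn about z gives the same grasp; the last joint's range is limited). The gripper opens to 85 mm and grips with 20 to 120 N. Pads are 22 mm wide; open, the fingers measure 114 mm over their backs; the gripper's body (76 mm by 85 mm) begins 54 mm behind the grasp point. The pads swing forward as they close: fully open they stand 13 mm farther back than shut.
Start: joints at [-1.245, 0.313, 0.046, 1.304, 0, 1.431], TCP at [0.258, -0.514, 0.231] pointing down, gripper open.
Joint ranges: [-2.76, 2.76], [-0.86, 1.69], [-1.03, 1.26], [-2.2, 2.34], [-1.47, 1.5], [-3.14, 3.14]. Speed limits (rad/s): [2.57, 2.57, 3.14, 3.14, 3.14, 3.14].

INTERFACE

Orientations are given as a rotation vector (axis times angle).
In Python, from bench import env gives the robot as it stands. The module is installed in compiled form; this text tells all that it offers.
- The arm moves only by the tool apply_moves, never from a script. Its argument "moves" is a list of rows, each a list of 3 entries, a list of its own where there are three numbers: the shift along the tool's x, y, z in m, then the turn, a rotation vector about the tool's x, y, z in degrees, then the finger opening in m, from 0 to 0.0854. In form: [[[tx, ty, tz], [ax, ay, az], jaw], ...]. A call has 1 to 12 rows; each row is the pose to reach, as a shift and turn from the pose commanded when the call began, along the tool's axes at that moment; what a row does not reach only later rows make up. A row lasts 1/8 s, in which the tool goes at most 62.5 mm and 10.7 degrees, less where a joint would pass 70% of its speed; a pose out of reach is approached as far as the arm can. A call with a gripper value outside its range is refused whole. The fingers move at their own pace and stop on an object; "force" is the grip in N (left out, the last holds). Time passes only in rows, so rows that repeat a pose let the fingers close. It gives the time, the measured TCP pose, the force, the opening and the grip force at its end, in the units of the state.
- env.observe(): the state, without advancing time (a new reading comes with each control period).
- env.grab_frame(name): name is "scene" or "top" or "wrist"; returns a dict with "color" (480x640x3 uint8, blue, green, red), "mtx" (3x3 intrinsics, pixels), "dist_coeffs" ([k1, k2, p1, p2, k3] as OpenCV has them; the pictures are not rectified), "rvec" (rotation vector, rad) and "tvec" (3), from world to camera coordinates, as OpenCV has them. Camera axes: x right, y down, z forward; pixel columns grow to the right and rows downward; lengths in m; the calibration is good to about 2 mm. A picture is of the moment at which its call begins. There is no depth.
- env.close_job(): hands the job in; it is judged then, once.
The state is a dict: "time": time; "joint_positions": joint angles; "qd": joint speeds; "joint_efforts": joint torques, N m; "position": TCP position; "eef_rot": TCP orientation; "ft_force": force on the tool from outside, world axes, zero at the start; "moment": the same for the moment, N m; "opening": finger opening in m; "gripper_force": force on a finger pad.
Only numpy, scipy, OpenCV 4.12 (cv2) and the standard library are available. Lean on these libraries where they do the work, as an engineer would, in place of code of your own. Each camera call takes 0.05 s, during which the arm holds its last target. There are 200 camera calls.

## Working session

There is one attempt and no reset: what is moved stays moved. The work goes in short steps, Python scripts to look and compute and a tool call to move; the robot and the scene stay as the last step left them, time stands still between calls to the robot, and variables do not carry over. Pictures are saved under pics/ and viewed, at most 10 in all, crops included, and the job is handed in when it is done.

Besides the shell and the picture viewer there is one more tool, called as name([rows], argument=value, ...), one row to a line, values as JSON. apply_moves: Moves the arm, as the interface text tells. Its arguments: {"type":"object","properties":{"moves":{"type":"array","items":{"type":"array"}},"force":{"type":"number"}},"required":["moves"]}

```bash
mkdir -p pics; python3 - <<'E'
from bench import env
import cv2,pickle
s=env.observe(); print(s)
for n in("scene","top"):
    f=env.grab_frame(n); cv2.imwrite(f"pics/{n}0.png",f["color"]); pickle.dump(f,open(f"{n}0.pkl","wb")); print(n,f["mtx"],f["dist_coeffs"],f["rvec"],f["tvec"])
E
```

```text
{'time': 0.0, 'joint_positions': array([-1.24463662e+00,  3.14011540e-01,  4.49915573e-02,  1.30356326e+00,
       -6.83349353e-06,  1.43117315e+00]), 'qd': array([-1.84989185e-04,  5.40913020e-05, -9.37151495e-04,  8.13671787e-04,
        1.05777049e-03,  5.52937699e-04]), 'joint_efforts': array([ 4.55927948e-03, -4.80621278e+01,  2.98536122e+01,  1.93179573e-02,
        1.58002490e-04,  1.64238440e-05]), 'position': array([ 0.25806477, -0.51328872,  0.23040765]), 'eef_rot': array([-3.05504901e+00, -7.24643567e-01,  2.71947369e-04]), 'ft_force': array([0.19036663, 0.16264207, 0.91717098]), 'moment': array([ 0.06061604,  0.00405489, -0.00868462]), 'gripper_force': 0.0, 'opening': 0.08521648318408692}
scene [[495.70880785   0.         316.30653404]
 [  0.         495.70880785 248.00823358]
 [  0.           0.           1.        ]] [-0.0313239  0.         0.         0.         0.       ] [ 0.85756706 -2.23672236  1.39267723] [0.34382417 0.22527022 0.64321501]
top [[511.00721101   0.         325.64086795]
 [  0.         511.00721101 229.31522788]
 [  0.           0.           1.        ]] [-0.04453397  0.          0.          0.          0.        ] [ 2.01051452 -2.22127288  0.23799445] [-0.02618366  0.52494295  1.01966406]
```

View pics/scene0.png

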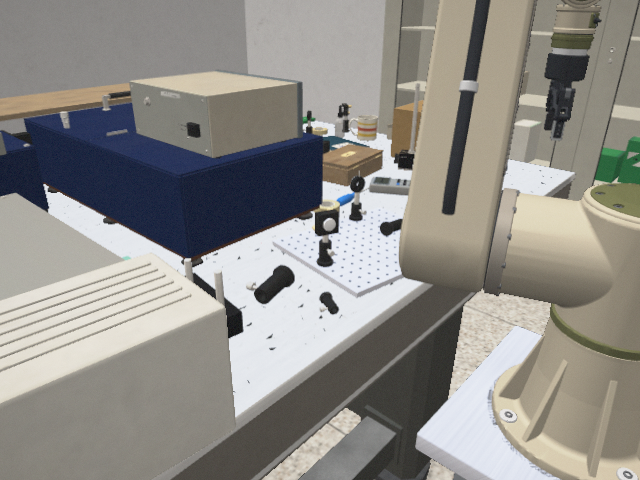

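View pics/top0.png

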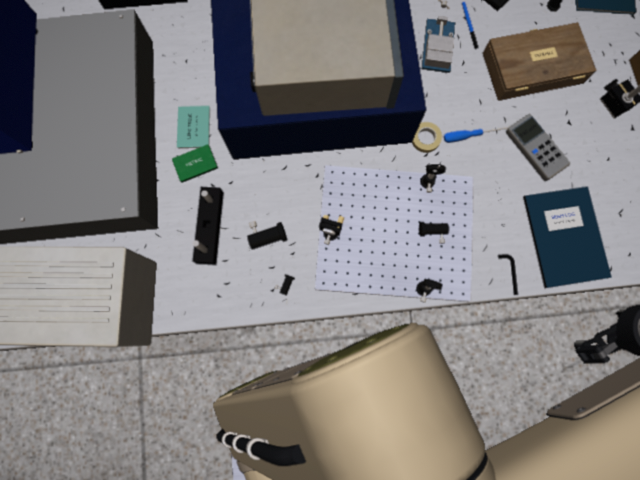

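The top view shows the breadboard at (316..474, 166..301), with the fallen holder in the gap at (433,229). The optics are at (432,177) far, (428,287) near and (330,228) left. The organiser is at (207,225), with posts at its ends. The holder look-alikes lie off the board at (267,235) and (287,284). Next I'll enlarge the gap and the organiser and triangulate.

```bash
cat > h.py <<'E'
import cv2,numpy as np,pickle
def ray(f,p):
    R=cv2.Rodrigues(np.array(f["rvec"]))[0];t=np.array(f["tvec"]).ravel()
    u=cv2.undistortPoints(np.array([[p]],float),f["mtx"],f["dist_coeffs"]).ravel()
    return -R.T@t, R.T@np.array([u[0],u[1],1])
def onz(f,p,z):
    c,d=ray(f,p); return c+d*(z-c[2])/d[2]
def proj(f,P): return cv2.projectPoints(np.array(P,float).reshape(-1,3),np.array(f["rvec"]),np.array(f["tvec"]),f["mtx"],f["dist_coeffs"])[0].reshape(-1,2)
E
python3 - <<'E'
from h import *
t=pickle.load(open("top0.pkl","rb"));s=pickle.load(open("scene0.pkl","rb"))
for p in[(324,166),(474,178),(470,301),(316,290)]: print(p,onz(t,p,.012).round(4))
for n,p,z in[("holder",(433,229),.025),("org",(207,225),.04),("far",(432,177),.1),("near",(428,287),.1)]: print(n,onz(t,p,z).round(3))
a=cv2.resize(t["color"][155:305,400:480],(400,750)[0:2],interpolation=cv2.INTER_CUBIC)
a=cv2.resize(t["color"][160:300,395:480],None,fx=4,fy=4,interpolation=cv2.INTER_CUBIC)
b=cv2.resize(t["color"][160:300,185:300],None,fx=4,fy=4,interpolation=cv2.INTER_CUBIC)
cv2.imwrite("pics/c1.png",np.hstack([a,b])); print(a.shape,b.shape)
E
```

```text
(324, 166) [ 0.6741 -0.0902  0.012 ]
(474, 178) [ 0.6133 -0.4233  0.012 ]
(470, 301) [ 0.3424 -0.3709  0.012 ]
(316, 290) [ 0.399  -0.0456  0.012 ]
holder [ 0.504 -0.311  0.025]
org [0.557 0.173 0.04 ]
far [ 0.598 -0.307  0.1  ]
near [ 0.375 -0.266  0.1  ]
(560, 340, 3) (560, 460, 3)
```

View pics/c1.png

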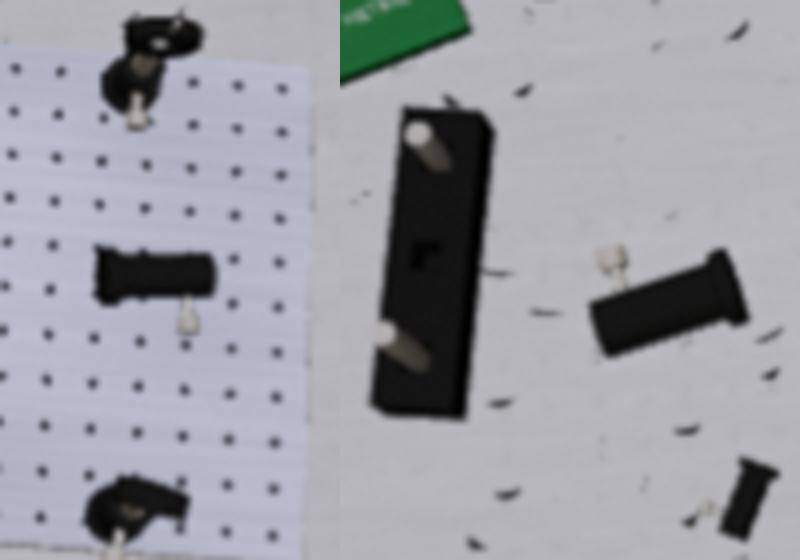

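The crop shows three fallen holders: one on the board in the gap at (433,229), a bigger one at (267,235) and a small one at (287,284). Only the first lies in the gap with its mouth to the right, so it is the one meant; I'll check its size next. I'm now moving over it to look from near, and comparing the two posts at the same time.

apply_moves([
  [[0,0,-0.06],[0,0,-10],0.085],
  [[0.13,-0.05,-0.08],[0,0,-26],0.085],
  [[0.22,-0.095,-0.08],[0,0,-40],0.085],
  [[0.262,-0.095,-0.08],[0,0,-52.7],0.085],
  [[0.262,-0.095,-0.08],[0,0,-52.7],0.085],
  [[0.262,-0.095,-0.08],[0,0,-52.7],0.085],
  [[0.262,-0.095,-0.08],[0,0,-52.7],0.085],
])

```text
time: 0.98
position: [0.4509, -0.3094, 0.311]
eef_rot: [-2.413, -2.011, -0.0]
ft_force: [-0.3, -0.1, -0.5]
opening: 0.0851
gripper_force: 0.0
```

```bash
python3 - <<'E'
from bench import env
from h import *
f=env.grab_frame("wrist"); s=env.observe(); print(s["position"],s["eef_rot"],s["joint_positions"],f["rvec"],f["tvec"])
pickle.dump(f,open("w1.pkl","wb"));cv2.imwrite("pics/w1.png",f["color"])
t=pickle.load(open("top0.pkl","rb"))
for n,top,base in[("far",(204.5,193.2),(210,200.5)),("near",(196.5,243.3),(205.8,250.5))]:
    b=onz(t,base,.04)
    print(n,b.round(3),[proj(t,[b[0],b[1],z]).round(1) for z in(.085,.11)],"seen",top)
E
```

```text
[ 0.45003326 -0.31040845  0.31089093] [-2.41456238e+00 -2.00873722e+00  7.93501718e-04] [-7.50441419e-01  2.49896195e-01  1.53663786e-01  1.47533299e+00
 -4.11570170e-04  1.00333711e+00] [-2.81604414  0.25507745  0.04132665] [-0.49900182 -0.27721718  0.38728034]
far [0.611 0.164 0.04 ] [array([[205.3, 194.8]]), array([[202.6, 191.4]])] seen (204.5, 193.2)
near [0.502 0.178 0.04 ] [array([[200.8, 246.8]]), array([[197.9, 244.6]])] seen (196.5, 243.3)
```

View pics/w1.png

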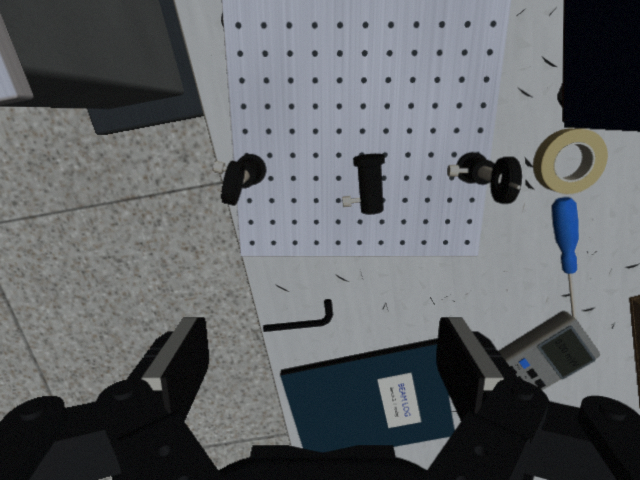

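The wrist view shows the holder with its foot at about (369,157), its mouth at (371,212) and the thumbscrew at (348,201). The near optic's foot is at about (252,167) and the far one's at (473,166). I'll fit the outlines.

```bash
python3 - <<'E'
from h import *
f=pickle.load(open("w1.pkl","rb"));img=f["color"]
print("camera at",ray(f,(320,240))[0].round(3))
g=img.max(2)
m=(g<75).astype(np.uint8)
yaw=np.arctan2(.183,.983)*-1
for p in[(227,0),(243,256),(479,256),(510,0)]: print("edge",p,onz(f,p,.012).round(4))
a=onz(f,(243,256),.012);b=onz(f,(479,256),.012);c=(a+b)/2;ux=(b-a)/np.linalg.norm(b-a);uy=np.array([-ux[1],ux[0],0]);print("width",np.linalg.norm(b-a),"gap",c+.09*uy,"yaw",np.arctan2(ux[1],ux[0]))
# holder barrel rows
for y in range(150,218,3):
    r=np.where(m[y,353:390])[0]; print(y,r.min()+353 if len(r) else None,r.max()+353 if len(r) else None,end=" | ")
print()
for n,p in[("foot",(369.5,156)),("mouth",(371.5,213))]: print(n,onz(f,p,.027).round(4))
print("near",onz(f,(252,167),.013),"far",onz(f,(473,166),.013))
t=pickle.load(open("top0.pkl","rb"));s=pickle.load(open("scene0.pkl","rb"))
for n,p,q in[("far",(204.5,193.2),(188,262)),("near",(196.5,243.3),(219,272))]:
    c1,d1=ray(t,p);c2,d2=ray(s,q);d1/=np.linalg.norm(d1);d2/=np.linalg.norm(d2)
    k=np.linalg.lstsq(np.c_[d1,-d2],c2-c1,rcond=None)[0];P,Q=c1+k[0]*d1,c2+k[1]*d2;print(n,((P+Q)/2).round(3),np.linalg.norm(P-Q).round(4))
crop=cv2.resize(img[130:225,210:530],None,fx=2.5,fy=2.5,interpolation=cv2.INTER_CUBIC);cv2.imwrite("pics/w1c.png",crop)
E
```

```text
camera at [ 0.465 -0.231  0.454]
edge (227, 0) [ 0.3929 -0.1138  0.012 ]
edge (243, 256) [ 0.3443 -0.3724  0.012 ]
edge (479, 256) [ 0.6173 -0.4222  0.012 ]
edge (510, 0) [ 0.6611 -0.1636  0.012 ]
width 0.27751528702731126 gap [ 0.49694824 -0.30876465  0.012     ] yaw -0.18040111885300997
150 None None | 153 360 386 | 156 356 385 | 159 353 383 | 162 354 383 | 165 354 380 | 168 358 380 | 171 358 380 | 174 358 380 | 177 359 385 | 180 359 382 | 183 359 381 | 186 359 381 | 189 359 381 | 192 360 381 | 195 360 381 | 198 360 383 | 201 361 383 | 204 360 382 | 207 361 382 | 210 361 382 | 213 363 376 | 216 None None | 
foot [ 0.5061 -0.2828  0.027 ]
mouth [ 0.4994 -0.3441  0.027 ]
near [ 0.37920601 -0.273098    0.013     ] far [ 0.61673827 -0.31559075  0.013     ]
far [0.615 0.165 0.079] 0.0033
near [0.505 0.181 0.106] 0.0022
```

View pics/w1c.png

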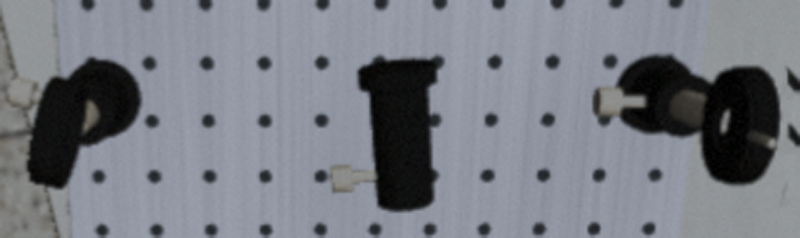

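The holder in the gap measures about 61 mm, so it is the right one. The near optic's foot is at crop (100,97) and the far one's at (655,95). The near-side post's top triangulates to z=0.106, against 0.079 for the other, so the near one is the long post.

Plan for the holder:
- Grasp the barrel with the tool tilted 32° towards the foot.
- Lift, then swing it through about 94° to upright.
- Yaw 30° so the hand clears the mirror.
- Lower and release.

```bash
cat >> h.py <<'E'
from scipy.spatial.transform import Rotation as Rn
def rel(p0,r0,P,R): 
    "shift mm/turn deg from pose (p0,r0) to world P,R"
    A=Rn.from_rotvec(r0); return (A.inv().apply(np.array(P)-p0)).round(4),(A.inv()*R).as_rotvec(degrees=True).round(1)
def down(th,tilt=0): # tool x at world angle th (deg), z down, then tilt about tool y
    c,s=np.cos(np.radians(th)),np.sin(np.radians(th))
    return Rn.from_matrix(np.array([[c,s,0],[s,-c,0],[0,0,-1]]).T)*Rn.from_euler("y",tilt,degrees=True)
E
python3 - <<'E'
from h import *
p0=np.array([.4504,-.3099,.3108]);r0=[-2.4140,-2.0095,0]
R=down(83.8,32);z=R.apply([0,0,1]);T=np.array([.5036,-.3036,.0193]);print(z)
for d in(.12,.03,0): print(d,*rel(p0,r0,T-d*z,R))
E
```

```text
[ 0.05723094  0.52681975 -0.8480481 ]
0.12 [-0.0477  0.056   0.1897] [ 1.2 32.  -4.1]
0.03 [-1.00e-04  5.25e-02  2.66e-01] [ 1.2 32.  -4.1]
0 [0.0157 0.0513 0.2915] [ 1.2 32.  -4.1]
```

apply_moves([
  [[-0.04,0.03,0.05],[0.4,10.6,-1.4],0.085],
  [[-0.048,0.056,0.1],[0.8,21,-2.7],0.085],
  [[-0.048,0.056,0.15],[1.2,32,-4.1],0.085],
  [[-0.048,0.056,0.19],[1.2,32,-4.1],0.085],
  [[-0.024,0.054,0.228],[1.2,32,-4.1],0.085],
  [[-0.001,0.0525,0.265],[1.2,32,-4.1],0.085],
  [[-0.001,0.0525,0.265],[1.2,32,-4.1],0.085],
  [[-0.001,0.0525,0.265],[1.2,32,-4.1],0.085],
])

```text
time: 2.02
position: [0.501, -0.3236, 0.0474]
eef_rot: [-2.023, -1.807, -0.58]
ft_force: [0.1, -0.6, 0.9]
opening: 0.0848
gripper_force: 0.0
```

```bash
python3 - <<'E'
from bench import env
from h import *
f=env.grab_frame("wrist"); s=env.observe(); print(s["position"],s["eef_rot"],s["joint_positions"].round(2),s["ft_force"])
R=Rn.from_rotvec(s["eef_rot"]);print(R.as_matrix().round(3))
pickle.dump(f,open("w2.pkl","wb"))
img=f["color"].copy()
foot=np.array([.506,-.2815,.0285]);mouth=np.array([.4995,-.341,.0245])
for P in(foot,mouth,foot+(mouth-foot)*27/60): cv2.circle(img,tuple(int(v) for v in proj(f,P)[0]),3,(0,0,255),-1)
cv2.imwrite("pics/w2.png",img)
E
```

```text
[ 0.50145364 -0.3241693   0.04796948] [-2.02388861 -1.80817468 -0.57982575] [-0.9   0.77  0.19  1.41  0.38  0.7 ] [0.4713382  0.33416775 1.04565702]
[[ 0.095  0.994  0.061]
 [ 0.844 -0.113  0.524]
 [ 0.528  0.002 -0.849]]
```

View pics/w2.png

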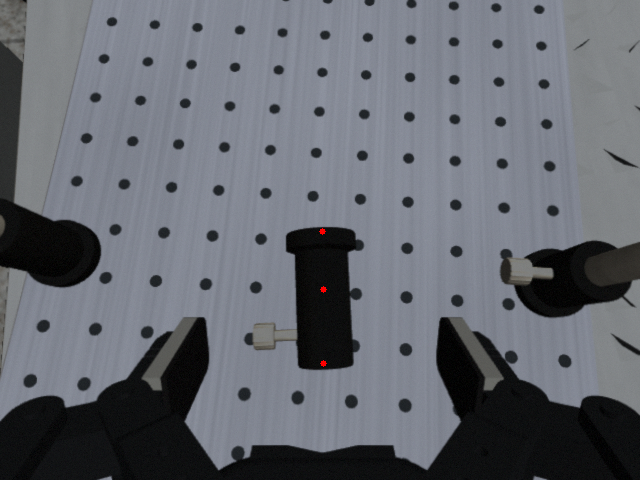

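The predicted points (red) sit on the holder's axis: foot (322,231), grasp (323,289), mouth (323,363). Both pads straddle the barrel clear of the thumbscrew at (263,337). I'll advance and grip.

apply_moves([
  [[0,0,0.015],[0,0,0],0.085],
  [[0,0,0.029],[0,0,0],0.085],
  [[0,0,0.029],[0,0,0],0.05],
  [[0,0,0.029],[0,0,0],0.02],
  [[0,0,0.029],[0,0,0],0.015],
  [[0,0,0.029],[0,0,0],0.015],
  [[0,0,0.029],[0,0,0],0.015],
  [[0,0,0.029],[0,0,0],0.015],
], force=60)

```text
time: 3.08
position: [0.5031, -0.3072, 0.0223]
eef_rot: [-2.022, -1.807, -0.58]
ft_force: [-0.6, -1.8, 5.6]
opening: 0.0271
gripper_force: 59.3
```

```bash
python3 - <<'E'
from h import *
f=pickle.load(open("w2.pkl","rb"))
# near optic foot disc: outer rim right edge x~101,row 250, bottom ~ (72,287); far: left edge 516, bottom (545,317)
for n,p in[("nearR",(101,252)),("nearB",(66,287)),("farB",(552,317)),("farL",(516,285))]: print(n,onz(f,p,.014).round(4))
g=np.array([.497,-.3088])
E
```

```text
nearR [ 0.3947 -0.2755  0.014 ]
nearB [ 0.3782 -0.2914  0.014 ]
farB [ 0.6116 -0.3323  0.014 ]
farL [ 0.598  -0.3153  0.014 ]
```

```bash
python3 - <<'E'
from h import *
T0=np.array([.5031,-.3072,.0223]);r0=[-2.0228,-1.8075,-.58];R0=Rn.from_rotvec(r0)
foot=np.array([.506,-.2815,.0285]);mouth=np.array([.4995,-.341,.0245])
fl=R0.inv().apply(foot-T0);ml=R0.inv().apply(mouth-T0);print("local",fl.round(4),ml.round(4))
fl[1]=0
R=down(113.8,32-93.8);print("mouth dir",R.apply(ml-fl).round(3), "toolz",R.apply([0,0,1]).round(2))
for h in(.06,.003):
    T=np.array([.497,-.303,.012+h])-R.apply(fl);print(T.round(4),*rel(T0,r0,T,R))
up=R0.inv().apply([0,0,.08]);print(up.round(4))
E
```

```text
local [0.0252 0.     0.0084] [-0.0277  0.0002 -0.0198]
mouth dir [0.   0.   0.06] toolz [ 0.36 -0.81 -0.47]
[ 0.4988 -0.3071  0.0982] [ 0.0398 -0.0042 -0.0646] [ -8.6 -91.3 -32.7]
[ 0.4988 -0.3071  0.0412] [ 0.0097 -0.0042 -0.0163] [ -8.6 -91.3 -32.7]
[ 0.0423  0.0001 -0.0679]
```

apply_moves([
  [[0.015,0,-0.025],[0,0,0],0.015],
  [[0.04,0,-0.065],[0,0,0],0.015],
  [[0.04,0,-0.065],[-0.9,-9.1,-3.3],0.015],
  [[0.04,0,-0.065],[-1.7,-18.3,-6.5],0.015],
  [[0.04,0,-0.065],[-2.6,-27.4,-9.8],0.015],
  [[0.04,-0.001,-0.065],[-3.4,-36.5,-13.1],0.015],
  [[0.04,-0.002,-0.065],[-4.3,-45.6,-16.3],0.015],
  [[0.04,-0.002,-0.065],[-5.2,-54.8,-19.6],0.015],
  [[0.04,-0.003,-0.065],[-6.0,-63.9,-22.9],0.015],
  [[0.04,-0.004,-0.065],[-6.9,-73,-26.2],0.015],
  [[0.04,-0.0042,-0.065],[-7.7,-82.2,-29.4],0.015],
  [[0.04,-0.0042,-0.065],[-8.6,-91.3,-32.7],0.015],
])

```text
time: 4.58
position: [0.5139, -0.306, 0.102]
eef_rot: [1.205, 1.822, -0.697]
ft_force: [1.2, -1.0, -3.0]
opening: 0.0273
gripper_force: 59.4
```

```bash
python3 - <<'E'
from bench import env
from h import *
f=env.grab_frame("wrist"); t=env.grab_frame("scene"); s=env.observe(); print(s["position"],s["eef_rot"],s["joint_positions"].round(2),s["ft_force"],s["opening"])
R=Rn.from_rotvec(s["eef_rot"]);print(R.as_matrix().round(3))
p=s["position"];fo=p+R.apply([.0252,0,.0084]);mo=p+R.apply([-.0277,0,-.0198]);print(fo,mo)
pickle.dump(f,open("w3.pkl","wb"));pickle.dump(t,open("s3.pkl","wb"))
a=f["color"];u=int(proj(t,fo)[0][0]);v=int(proj(t,fo)[0][1]);print(u,v)
b=cv2.resize(t["color"][130:290,300:440],None,fx=3,fy=3,interpolation=cv2.INTER_CUBIC)
a=cv2.resize(a,(380,285));a=cv2.copyMakeBorder(a,0,b.shape[0]-285,0,0,cv2.BORDER_CONSTANT)
cv2.imwrite("pics/w3.png",np.hstack([a,b]))
E
```

```text
[ 0.51678308 -0.30562348  0.10043533] [ 1.20483497  1.82322853 -0.69201675] [-0.35  0.3  -1.02 -0.61 -0.68  0.5 ] [-0.37275138  0.39151026 -2.88767328] 0.027093286863257834
[[-0.202  0.921  0.334]
 [ 0.468  0.39  -0.793]
 [-0.861 -0.004 -0.509]]
[ 0.51450086 -0.30050615  0.07446988] [ 0.51576569 -0.3028656   0.13435713]
387 206
```

View pics/w3.png

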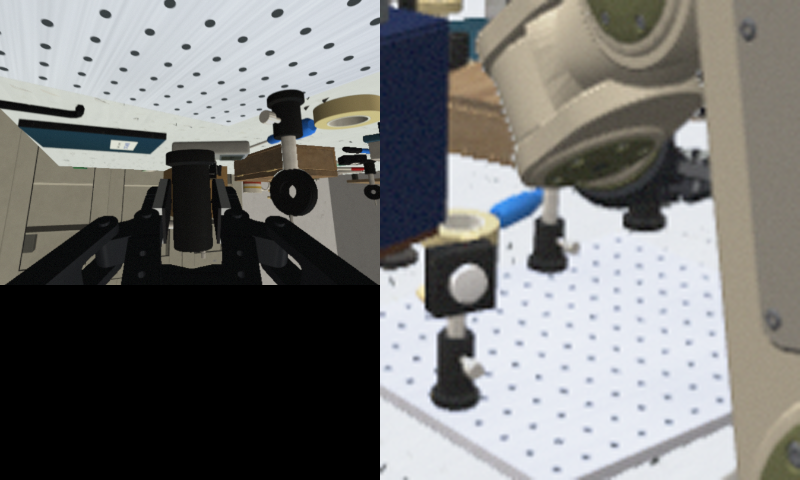

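The insets show the holder gripped upright (wrist inset, barrel at (193,200)) and the hand clear of the mirror at (460,280) and the far optic at (548,240). Joint 3 is at its limit, so x came out 18 mm too far. I'll use less yaw and check while lowering.

```bash
python3 - <<'E'
from h import *
T0=np.array([.516,-.3058,.101]);r0=[1.2048,1.8230,-.694]
fl=np.array([.0252,0,.0084])
for y in(101,108):
  R=down(y,-61.8)
  for h in(.03,.004): 
    T=np.array([.497,-.303,.012+h])-R.apply(fl);print(y,h,*rel(T0,r0,T,R))
E
```

```text
101 0.03 [ 0.0312 -0.0172  0.0119] [10.2 -2.3  6.1]
101 0.004 [ 0.0536 -0.017   0.0252] [10.2 -2.3  6.1]
108 0.03 [ 0.0311 -0.0166  0.012 ] [ 4.1 -2.4  2.7]
108 0.004 [ 0.0535 -0.0165  0.0252] [ 4.1 -2.4  2.7]
```

apply_moves([
  [[0.0,-0.005,0.0],[5,-1,3],0.015],
  [[0.015,-0.017,0.006],[10.2,-2.3,6.1],0.015],
  [[0.031,-0.017,0.012],[10.2,-2.3,6.1],0.015],
  [[0.031,-0.017,0.012],[10.2,-2.3,6.1],0.015],
  [[0.031,-0.017,0.012],[10.2,-2.3,6.1],0.015],
])

```text
time: 5.3
position: [0.4982, -0.3093, 0.0705]
eef_rot: [1.388, 1.676, -0.826]
ft_force: [0.9, -0.7, -2.6]
opening: 0.0274
gripper_force: 59.6
```

```bash
cat > st.py <<'E'
from bench import env
from h import *
s=env.observe(); print(s["position"].round(4),s["eef_rot"].round(4),s["joint_positions"].round(2),s["ft_force"].round(1),s["opening"])
R=Rn.from_rotvec(s["eef_rot"]);p=s["position"]
fo=p+R.apply([.0252,0,.0084]);mo=p+R.apply([-.0277,0,-.0198]);print("foot",fo.round(4),"dir",((mo-fo)/.06).round(3))
T=np.array([.497,-.303,.014])-R.apply([.0252,0,.0084]);print("keepR",*rel(p,s["eef_rot"],T,R))
E
python3 st.py
```

```text
[ 0.4982 -0.3093  0.0705] [ 1.3875  1.6763 -0.8261] [-0.29  0.42 -0.94 -0.49 -0.9   0.74] [ 0.9 -0.7 -2.6] 0.027416895381322803
foot [ 0.4974 -0.3048  0.0443] dir [-0.001 -0.005  0.999]
keepR [ 0.0276 -0.0001  0.0128] [0. 0. 0.]
```

apply_moves([
  [[0.012,0,0.0055],[0,0,0],0.015],
  [[0.022,0,0.0102],[0,0,0],0.015],
  [[0.0258,0,0.012],[0,0,0],0.015],
  [[0.0258,0,0.012],[0,0,0],0.015],
])

```text
time: 5.8
position: [0.498, -0.3074, 0.0416]
eef_rot: [1.387, 1.676, -0.827]
ft_force: [-0.3, 1.2, -2.6]
opening: 0.0273
gripper_force: 59.6
```

```bash
cat >> st.py <<'E'
f=env.grab_frame("wrist");img=f["color"].copy();pickle.dump(f,open("w4.pkl","wb"))
for P in(fo,mo): cv2.circle(img,tuple(int(v) for v in proj(f,P)[0]),3,(0,0,255),-1)
cv2.imwrite("pics/w4.png",img)
E
python3 st.py
```

```text
[ 0.498  -0.3074  0.0416] [ 1.3866  1.6761 -0.8267] [-0.28  0.49 -0.95 -0.58 -0.9   0.75] [-0.3  1.2 -2.6] 0.027278906843066563
foot [ 0.4972 -0.3029  0.0154] dir [-0.001 -0.004  0.999]
keepR [ 0.0012 -0.0003  0.0007] [0. 0. 0.]
```

View pics/w4.png

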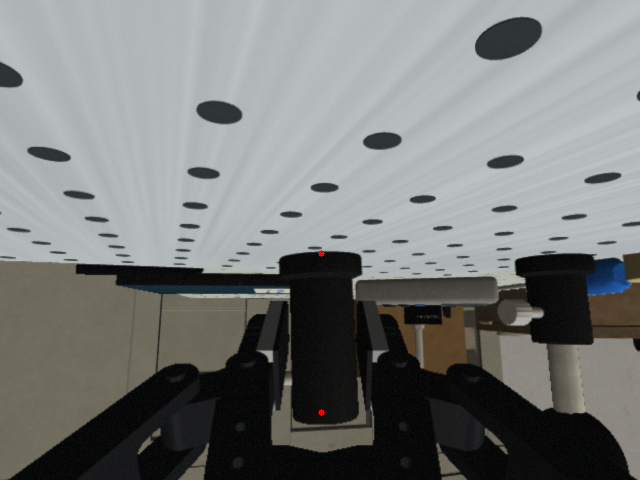

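The wrist view is upside down: the foot at (321,254) is just above the plate, the barrel is straight, and the far optic is at (555,300), clear. I'll lower to contact.

apply_moves([
  [[0.0014,0,0.0006],[0,0,0],0.015],
  [[0.0023,0,0.001],[0,0,0],0.015],
  [[0.0028,0,0.0012],[0,0,0],0.015],
  [[0.0028,0,0.0012],[0,0,0],0.015],
])

```text
time: 6.35
position: [0.4982, -0.3071, 0.0388]
eef_rot: [1.386, 1.676, -0.826]
ft_force: [0.0, 0.8, -2.6]
opening: 0.0275
gripper_force: 59.6
```

apply_moves([
  [[0.0009,0,0.0004],[0,0,0],0.015],
  [[0.0009,0,0.0004],[0,0,0],0.015],
])

```text
time: 6.6
position: [0.4982, -0.307, 0.0377]
eef_rot: [1.386, 1.676, -0.826]
ft_force: [-0.2, 0.6, -2.6]
opening: 0.0271
gripper_force: 59.6
```

apply_moves([
  [[0.0009,0,0.0004],[0,0,0],0.015],
  [[0.0009,0,0.0004],[0,0,0],0.015],
])

```text
time: 6.85
position: [0.4983, -0.3071, 0.0374]
eef_rot: [1.386, 1.674, -0.827]
ft_force: [-1.5, 1.1, 3.0]
opening: 0.0271
gripper_force: 60.1
```

apply_moves([
  [[0,0,0],[0,0,0],0.033],
  [[0,0,0],[0,0,0],0.045],
  [[0,0,0],[0,0,0],0.085],
  [[0,0,0],[0,0,0],0.085],
  [[0,0,0],[0,0,0],0.085],
  [[0,0,-0.01],[0,0,0],0.085],
  [[0,0,-0.025],[0,0,0],0.085],
  [[0,0,-0.045],[0,0,0],0.085],
  [[-0.027,0,-0.058],[0,0,0],0.085],
  [[-0.07,0,-0.078],[0,0,0],0.085],
  [[-0.12,0,-0.1],[0,0,0],0.085],
  [[-0.12,0,-0.1],[0,0,0],0.085],
])

```text
time: 8.35
position: [0.4942, -0.2765, 0.1959]
eef_rot: [1.387, 1.666, -0.82]
ft_force: [-0.2, -0.6, -3.4]
opening: 0.0853
gripper_force: 2.4
```

```bash
python3 - <<'E'
from bench import env
from h import *
s=env.observe();print(s["position"],s["eef_rot"],s["joint_positions"].round(2))
# target: tool down above organiser; tool y across row (organiser y)
ox=np.array([.615-.505,.165-.181]);yo=np.degrees(np.arctan2(ox[1],ox[0]));print("org x angle",yo)
f=env.grab_frame("wrist");t=env.grab_frame("top");pickle.dump(t,open("t5.pkl","wb"));pickle.dump(f,open("w5.pkl","wb"))
a=cv2.resize(f["color"],(400,300));b=cv2.resize(t["color"][150:310,300:480],(400,356),interpolation=cv2.INTER_CUBIC)
cv2.imwrite("pics/c5.png",np.hstack([cv2.copyMakeBorder(a,0,56,0,0,cv2.BORDER_CONSTANT),b]))
P=np.array([.43,.10,.30]);
for th in(yo,yo+180): print(th,*rel(s["position"],s["eef_rot"],P,down(th)))
print(*rel(s["position"],s["eef_rot"],[.47,-.15,.30],down(101,-30)))
E
```

```text
[ 0.49422564 -0.27648392  0.19585198] [ 1.38661907  1.66616744 -0.81967841] [-0.22  0.13 -0.82 -0.02 -0.94  0.83]
org x angle -8.275892827075197
-8.275892827075197 [ 0.0873  0.0093 -0.386 ] [58.6 40.8 96.6]
171.7241071729248 [ 0.0873  0.0093 -0.386 ] [-37.6  54.  -63.8]
[-0.0315  0.0014 -0.1626] [ 0.4 32.  -0.6]
```

View pics/c5.png

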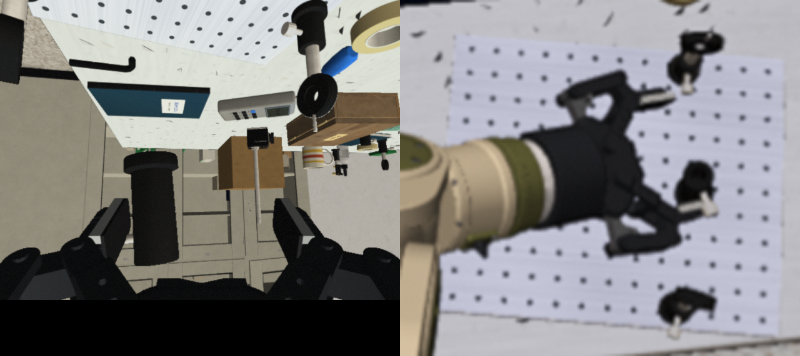

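In the wrist inset the holder (155,205) is still against the left finger, and the force is still -3.4 N. The finger has hooked under the thumbscrew and carried the holder up. I'll re-grip it to secure it, then look enlarged.

apply_moves([
  [[0,0,0],[0,0,0],0.06],
  [[0,0,0],[0,0,0],0.04],
  [[0,0,0],[0,0,0],0.03],
  [[0,0,0],[0,0,0],0.015],
  [[0,0,0],[0,0,0],0.015],
  [[0,0,0],[0,0,0],0.015],
], force=40)

```text
time: 9.2
position: [0.4919, -0.2763, 0.1898]
eef_rot: [1.386, 1.676, -0.826]
ft_force: [-0.6, -0.6, -2.7]
opening: 0.027
gripper_force: 38.0
```

```bash
python3 - <<'E'
from bench import env
from h import *
s=env.observe();print(s["position"],s["eef_rot"],s["ft_force"],s["opening"],s["gripper_force"])
f=env.grab_frame("wrist");pickle.dump(f,open("w6.pkl","wb"));w5=pickle.load(open("w5.pkl","rb"));
L=cv2.resize(w5["color"][220:470,130:320],(400,526),interpolation=cv2.INTER_CUBIC)
Q=cv2.resize(f["color"][220:470,225:415],(400,526),interpolation=cv2.INTER_CUBIC)
I=np.hstack([L,Q]);cv2.imwrite("pics/c6.png",cv2.convertScaleAbs(I,alpha=1.6,beta=20))
E
```

```text
[ 0.49188345 -0.27628117  0.18984982] [ 1.38638624  1.67554836 -0.8262381 ] [-0.59724658 -0.57662169 -2.67814935] 0.026978437286795214 38.01618200201119
```

View pics/c6.png

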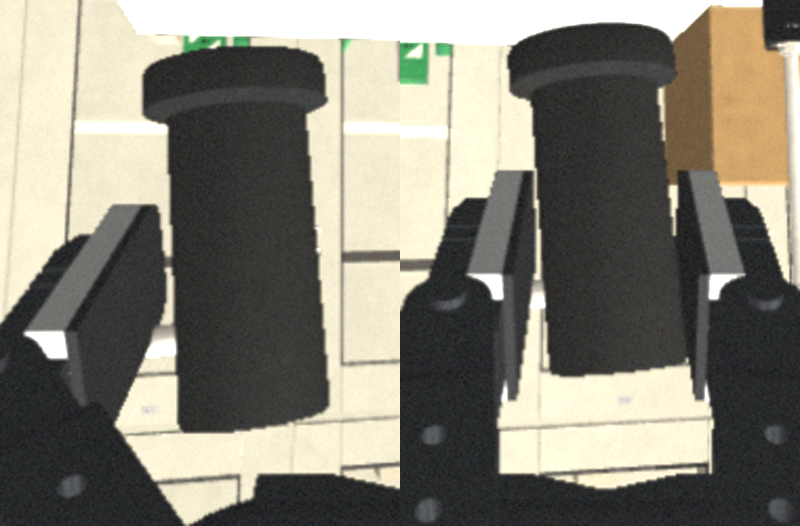

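The crops show the thumbscrew stem at (160,340) passing over the left pad's upper edge. The pads swing back, and so up, as they open, which hooked it. The holder now sits about 8.5 mm lower in the grip and leans about 5° about the tool z.

I'll correct the lean and set it down again. This time I'll open only a little, lower the fingers below the screw, open fully, and back out horizontally.

```bash
python3 - <<'E'
from h import *
T0=np.array([.4919,-.2763,.1898]);r0=[1.3864,1.6755,-.8262]
R=down(101,-61.8)*Rn.from_euler("z",0,degrees=True)
A=Rn.from_rotvec(r0);print((R.inv()*A).as_rotvec(degrees=True).round(1))
R=A*Rn.from_euler("z",5,degrees=True)
fl=np.array([.0327,.0008,.0124]);ml=fl-.06*np.array([.88,0,.47]);print("dir",(R.apply(ml-fl)/.06).round(3))
for h in(.05,.004): print(h,*rel(T0,r0,np.array([.497,-.303,.012+h])-R.apply(fl),R))
print("down10",R.inv().apply([0,0,-.01]).round(4),"back10",R.inv().apply(.01*np.r_[-(R.apply([0,0,1])[:2]/np.linalg.norm(R.apply([0,0,1])[:2])),0]).round(4))
E
```

```text
[0.  0.  0.2]
dir [-0.078 -0.016  0.994]
0.05 [ 0.0672 -0.004   0.072 ] [-0.  0.  5.]
0.004 [ 0.1078 -0.0041  0.0938] [-0.  0.  5.]
down10 [ 0.0088 -0.0008  0.0047] back10 [ 0.0047 -0.0004 -0.0088]
```

apply_moves([
  [[0.022,-0.001,0.024],[0,0,2],0.015],
  [[0.045,-0.003,0.048],[0,0,4],0.015],
  [[0.067,-0.004,0.072],[0,0,5],0.015],
  [[0.085,-0.004,0.082],[0,0,5],0.015],
  [[0.1,-0.004,0.0896],[0,0,5],0.015],
  [[0.1078,-0.0041,0.0938],[0,0,5],0.015],
  [[0.1078,-0.0041,0.0938],[0,0,5],0.015],
])

```text
time: 10.12
position: [0.494, -0.308, 0.05]
eef_rot: [1.449, 1.604, -0.777]
ft_force: [-0.8, -0.6, -1.6]
opening: 0.0268
gripper_force: 38.7
```

```bash
python3 - <<'E'
from bench import env
from h import *
s=env.observe();print(s["position"].round(4),s["eef_rot"].round(3),s["ft_force"].round(1),s["opening"],s["joint_positions"].round(2))
f=env.grab_frame("wrist");pickle.dump(f,open("w7.pkl","wb"))
g=f["color"].max(2)
# holder silhouette edges in rows between the flange and pads; flange rows
for y in range(226,300,6):
    r=np.where(g[y,250:390]<60)[0]+250
    print(y,r.min() if len(r) else None,r.max() if len(r) else None,end=" | ")
# where the plate ends (bright) down column 321
print(); print([(y,int(g[y,321])) for y in range(215,262,3)])
E
```

```text
[ 0.494 -0.308  0.05 ] [ 1.449  1.604 -0.777] [-0.8 -0.6 -1.6] 0.026818132178877425 [-0.29  0.47 -0.96 -0.56 -0.9   0.83]
226 None None | 232 305 342 | 238 284 353 | 244 277 353 | 250 277 354 | 256 277 354 | 262 278 346 | 268 287 389 | 274 250 368 | 280 250 348 | 286 250 349 | 292 289 349 | 298 289 389 | 
[(215, 192), (218, 189), (221, 193), (224, 191), (227, 59), (230, 89), (233, 10), (236, 9), (239, 10), (242, 13), (245, 14), (248, 15), (251, 26), (254, 22), (257, 15), (260, 12)]
```

apply_moves([
  [[0.0009,-0.0001,0.0005],[0,0,0],0.015],
  [[0.0018,-0.0002,0.0009],[0,0,0],0.015],
  [[0.0018,-0.0002,0.0009],[0,0,0],0.015],
])

```text
time: 10.55
position: [0.4943, -0.308, 0.0489]
eef_rot: [1.449, 1.603, -0.776]
ft_force: [-0.1, -0.2, -2.9]
opening: 0.0269
gripper_force: 38.7
```

apply_moves([
  [[0.0009,-0.0001,0.0005],[0,0,0],0.015],
  [[0.0018,-0.0002,0.0009],[0,0,0],0.015],
  [[0.0018,-0.0002,0.0009],[0,0,0],0.015],
])

```text
time: 10.92
position: [0.494, -0.3079, 0.0463]
eef_rot: [1.449, 1.603, -0.777]
ft_force: [0.3, -0.7, -2.4]
opening: 0.0269
gripper_force: 38.7
```

apply_moves([
  [[0.0009,-0.0001,0.0005],[0,0,0],0.015],
  [[0.0013,-0.0001,0.0007],[0,0,0],0.015],
  [[0.0013,-0.0001,0.0007],[0,0,0],0.015],
])

```text
time: 11.3
position: [0.4942, -0.3083, 0.0457]
eef_rot: [1.449, 1.601, -0.777]
ft_force: [-2.6, 0.5, 2.1]
opening: 0.027
gripper_force: 38.9
```

apply_moves([
  [[0,0,0],[0,0,0],0.03],
  [[0,0,0],[0,0,0],0.034],
  [[0,0,0],[0,0,0],0.036],
  [[0.0035,-0.0003,0.0019],[0,0,0],0.036],
  [[0.007,-0.0006,0.0038],[0,0,0],0.036],
  [[0.007,-0.0006,0.0038],[0,0,0],0.036],
])

```text
time: 12.05
position: [0.4938, -0.3079, 0.0364]
eef_rot: [1.449, 1.604, -0.777]
ft_force: [-1.8, -0.5, -0.4]
opening: 0.0356
gripper_force: 0.7
```

apply_moves([
  [[0.0027,-0.0002,0.0014],[0,0,0],0.036],
  [[0.0053,-0.0005,0.0028],[0,0,0],0.036],
  [[0.0053,-0.0005,0.0028],[0,0,0],0.036],
])

```text
time: 12.42
position: [0.4937, -0.3079, 0.0306]
eef_rot: [1.449, 1.604, -0.777]
ft_force: [-2.8, -0.6, 1.4]
opening: 0.0358
gripper_force: 1.4
```

```bash
cat > chk.py <<'E'
from bench import env
from h import *
s=env.observe();print(s["position"].round(4),s["ft_force"].round(1),s["opening"])
f=env.grab_frame("wrist");g=f["color"].max(2);pickle.dump(f,open("w8.pkl","wb"))
# is a holder at (x,y) upright? project axis foot/mouth & compare dark silhouette widths
c=proj(f,[[.497,-.303,.012],[.497,-.303,.072]]);print("pred foot,mouth",c.round(0).tolist())
for y in range(200,440,10):
    r=(g[y]<60).astype(int);d=np.diff(np.r_[0,r,0]);st=np.where(d==1)[0];en=np.where(d==-1)[0]
    print(y,[(a,b-1) for a,b in zip(st,en) if b-a>25 and 200<(a+b)/2<440],end=" | ")
E
python3 chk.py
```

```text
[ 0.4937 -0.3079  0.0306] [-2.8 -0.6  1.4] 0.03584627593179236
pred foot,mouth [[328.0, 272.0], [341.0, 433.0]]
200 [(np.int64(182), np.int64(226)), (np.int64(362), np.int64(393))] | 210 [] | 220 [] | 230 [] | 240 [] | 250 [] | 260 [] | 270 [] | 280 [(np.int64(272), np.int64(351))] | 290 [(np.int64(273), np.int64(354))] | 300 [(np.int64(146), np.int64(343))] | 310 [(np.int64(284), np.int64(345)), (np.int64(420), np.int64(457))] | 320 [(np.int64(238), np.int64(276)), (np.int64(284), np.int64(346)), (np.int64(368), np.int64(407))] | 330 [(np.int64(233), np.int64(277)), (np.int64(285), np.int64(347)), (np.int64(368), np.int64(412))] | 340 [(np.int64(229), np.int64(278)), (np.int64(285), np.int64(347)), (np.int64(367), np.int64(416))] | 350 [(np.int64(225), np.int64(276)), (np.int64(286), np.int64(348)), (np.int64(368), np.int64(420))] | 360 [(np.int64(213), np.int64(251)), (np.int64(287), np.int64(349)), (np.int64(393), np.int64(432))] | 370 [(np.int64(207), np.int64(273)), (np.int64(287), np.int64(439))] | 380 [(np.int64(132), np.int64(271)), (np.int64(288), np.int64(351))] | 390 [(np.int64(287), np.int64(352))] | 400 [(np.int64(290), np.int64(353))] | 410 [(np.int64(289), np.int64(354))] | 420 [(np.int64(290), np.int64(354))] | 430 [(np.int64(291), np.int64(355))] |
```

The row scan puts the barrel centre at x=314 (row 310) and 323 (row 430). That slope matches the predicted vertical, so the holder stands upright. I'll open wider and check again before backing out.

apply_moves([
  [[0,0,0],[0,0,0],0.045],
  [[0.001,0,0.0005],[0,0,0],0.055],
  [[0.0018,0,0.001],[0,0,0],0.065],
  [[0.0018,0,0.001],[0,0,0],0.065],
])

```text
time: 12.98
position: [0.4944, -0.3078, 0.0288]
eef_rot: [1.449, 1.603, -0.776]
ft_force: [-1.0, -0.1, -0.2]
opening: 0.0648
gripper_force: 0.0
```

```bash
python3 chk.py
```

```text
[ 0.4944 -0.3078  0.0288] [-1.  -0.1 -0.2] 0.06483515572626439
pred foot,mouth [[327.0, 277.0], [340.0, 438.0]]
200 [] | 210 [] | 220 [] | 230 [] | 240 [] | 250 [] | 260 [] | 270 [] | 280 [(np.int64(279), np.int64(350))] | 290 [(np.int64(271), np.int64(352)), (np.int64(369), np.int64(403))] | 300 [(np.int64(197), np.int64(343))] | 310 [(np.int64(282), np.int64(344)), (np.int64(397), np.int64(467))] | 320 [(np.int64(210), np.int64(236)), (np.int64(283), np.int64(344)), (np.int64(408), np.int64(459))] | 330 [(np.int64(191), np.int64(237)), (np.int64(283), np.int64(345)), (np.int64(407), np.int64(453))] | 340 [(np.int64(185), np.int64(238)), (np.int64(284), np.int64(346)), (np.int64(406), np.int64(459))] | 350 [(np.int64(178), np.int64(238)), (np.int64(285), np.int64(347)), (np.int64(406), np.int64(466))] | 360 [(np.int64(173), np.int64(237)), (np.int64(285), np.int64(348))] | 370 [(np.int64(206), np.int64(233)), (np.int64(286), np.int64(397)), (np.int64(411), np.int64(439))] | 380 [(np.int64(287), np.int64(350))] | 390 [(np.int64(287), np.int64(351))] | 400 [(np.int64(288), np.int64(351))] | 410 [(np.int64(288), np.int64(352))] | 420 [(np.int64(289), np.int64(353))] | 430 [(np.int64(289), np.int64(360))] |
```

apply_moves([
  [[0,-0.002,0],[0,0,0],0.075],
  [[0,-0.004,0],[0,0,0],0.085],
  [[0,-0.004,0],[0,0,0],0.085],
  [[0.005,-0.0045,-0.009],[0,0,0],0.085],
  [[0.009,-0.005,-0.018],[0,0,0],0.085],
  [[0.009,-0.005,-0.03],[0,0,0],0.085],
  [[0.009,-0.005,-0.042],[0,0,0],0.085],
  [[-0.02,-0.0025,-0.057],[0,0,0],0.085],
  [[-0.02,-0.0025,-0.057],[0,0,0],0.085],
])

```text
time: 14.15
position: [0.4838, -0.268, 0.0757]
eef_rot: [1.448, 1.6, -0.773]
ft_force: [1.0, -0.0, -0.4]
opening: 0.0849
gripper_force: 0.0
```

```bash
python3 chk.py; python3 - <<'E'
from h import *
t=pickle.load(open("top0.pkl","rb"));print("mirror",onz(t,(330,228),.1))
E
```

```text
[ 0.4838 -0.268   0.0757] [ 1.  -0.  -0.4] 0.08492432774962624
pred foot,mouth [[327.0, 194.0], [337.0, 310.0]]
200 [(np.int64(285), np.int64(345))] | 210 [(np.int64(285), np.int64(345))] | 220 [(np.int64(293), np.int64(339))] | 230 [(np.int64(294), np.int64(340))] | 240 [(np.int64(295), np.int64(341))] | 250 [(np.int64(273), np.int64(350))] | 260 [(np.int64(153), np.int64(286)), (np.int64(295), np.int64(344))] | 270 [(np.int64(212), np.int64(245)), (np.int64(297), np.int64(344))] | 280 [(np.int64(297), np.int64(345)), (np.int64(412), np.int64(447))] | 290 [(np.int64(298), np.int64(346)), (np.int64(414), np.int64(449))] | 300 [(np.int64(299), np.int64(347))] | 310 [(np.int64(299), np.int64(343))] | 320 [] | 330 [] | 340 [] | 350 [] | 360 [(np.int64(338), np.int64(389))] | 370 [] | 380 [] | 390 [] | 400 [] | 410 [] | 420 [] | 430 [] | mirror [ 0.51212168 -0.08604025  0.1       ]
```

The force is about zero and the holder is left standing, with rows 200–310 showing it upright at x≈318. Next is the organiser.

```bash
python3 - <<'E'
from h import *
p=np.array([.4838,-.268,.0757]);r0=[1.448,1.6,-.773]
A=Rn.from_rotvec(r0);T=np.array([.50,.165,.26]);R=down(171.5)
print("up",A.inv().apply([0,0,.2]).round(4))
u=p+[0,0,.2]
full=(A.inv()*R).as_rotvec(degrees=True)
for k in range(1,11):
    P=u+(T+[0,0,.06]-u)*k/10
    print(k,A.inv().apply(P-p).round(3),(full*k/10).round(1))
print(rel(p,r0,T,R))
E
```

```text
up [-0.1756  0.0167 -0.0943]
1 [-0.159  0.025 -0.134] [-3.6  5.6 -6.8]
2 [-0.142  0.033 -0.173] [ -7.1  11.2 -13.6]
3 [-0.125  0.042 -0.212] [-10.7  16.8 -20.4]
4 [-0.108  0.05  -0.251] [-14.2  22.3 -27.1]
5 [-0.091  0.059 -0.291] [-17.8  27.9 -33.9]
6 [-0.074  0.067 -0.33 ] [-21.3  33.5 -40.7]
7 [-0.058  0.075 -0.369] [-24.9  39.1 -47.5]
8 [-0.041  0.084 -0.409] [-28.4  44.7 -54.3]
9 [-0.024  0.092 -0.448] [-32.   50.3 -61.1]
10 [-0.007  0.101 -0.487] [-35.5  55.9 -67.9]
(array([ 0.0456,  0.0957, -0.4588]), array([-35.5,  55.9, -67.9]))
```

apply_moves([
  [[-0.055,0.005,-0.03],[0,0,0],0.085],
  [[-0.11,0.01,-0.06],[0,0,0],0.085],
  [[-0.165,0.016,-0.09],[0,0,0],0.085],
  [[-0.159,0.025,-0.134],[-3.6,5.6,-6.8],0.085],
  [[-0.142,0.033,-0.173],[-7.1,11.2,-13.6],0.085],
  [[-0.125,0.042,-0.212],[-10.7,16.8,-20.4],0.085],
  [[-0.108,0.05,-0.251],[-14.2,22.3,-27.1],0.085],
  [[-0.091,0.059,-0.291],[-17.8,27.9,-33.9],0.085],
  [[-0.074,0.067,-0.33],[-21.3,33.5,-40.7],0.085],
  [[-0.058,0.075,-0.369],[-24.9,39.1,-47.5],0.085],
  [[-0.041,0.084,-0.409],[-28.4,44.7,-54.3],0.085],
  [[-0.024,0.092,-0.448],[-32,50.3,-61.1],0.085],
])

```text
time: 15.7
position: [0.4977, 0.1226, 0.3129]
eef_rot: [0.401, 3.03, -0.102]
ft_force: [0.5, -0.6, 0.3]
opening: 0.0849
gripper_force: 0.0
```

```bash
python3 - <<'E'
from bench import env
from h import *
s=env.observe();print(s["position"],s["eef_rot"],s["joint_positions"].round(2))
print(*rel(s["position"],s["eef_rot"],[.50,.165,.28],down(171.5)))
E
```

```text
[0.49771833 0.12257615 0.31293614] [ 0.40131408  3.02972185 -0.10160413] [ 0.14  0.13  0.01  1.38 -0.09  0.4 ]
[0.0117 0.0433 0.0297] [-3.4  5.1 -6.6]
```

apply_moves([
  [[0.012,0.043,0.03],[-3.4,5.1,-6.6],0.085],
  [[0.012,0.043,0.03],[-3.4,5.1,-6.6],0.085],
  [[0.012,0.043,0.03],[-3.4,5.1,-6.6],0.085],
])

```text
time: 16.08
position: [0.4999, 0.1628, 0.2792]
eef_rot: [0.239, 3.131, -0.007]
ft_force: [-0.0, -0.3, -0.1]
opening: 0.0851
gripper_force: 0.0
```

```bash
python3 - <<'E'
from bench import env
from h import *
s=env.observe();print(s["position"],s["eef_rot"],"cam")
f=env.grab_frame("wrist");t=env.grab_frame("top");pickle.dump(f,open("w9.pkl","wb"));pickle.dump(t,open("t9.pkl","wb"))
print(ray(f,(320,240))[0])
g=cv2.cvtColor(f["color"],cv2.COLOR_BGR2GRAY)
for n,b,z in(("long",(.505,.181),.11),("short",(.615,.165),.085)):
    print(n,proj(f,[[b[0],b[1],.04],[b[0],b[1],z]]).round(0).tolist())
# black block: biggest dark component near projected centre
m=(g<60).astype(np.uint8);k,lab,st,ce=cv2.connectedComponentsWithStats(m)
for i in range(1,k):
    if st[i,4]>1500: print("dark",st[i],ce[i].round(0))
c=proj(f,[.56,.173,.04])[0].astype(int);i=lab[c[1],c[0]];print("centre",c,i)
x,y,w,h,_=st[i] if i else (0,0,1,1,1)
# bright blobs inside hull of block
if i:
    cn=max(cv2.findContours((lab==i).astype(np.uint8),0,2)[0],key=cv2.contourArea);hm=np.zeros_like(m);cv2.drawContours(hm,[cv2.convexHull(cn)],-1,1,-1)
    print("rect",cv2.minAreaRect(cn))
    k2,l2,s2,c2=cv2.connectedComponentsWithStats(((g>85)&(hm>0)).astype(np.uint8))
    for j in range(1,k2):
        if s2[j,4]>60: print("bright",s2[j],c2[j].round(1))
E
```

```text
[0.49987623 0.16281991 0.27923018] [ 0.23934339  3.13072375 -0.00657051] cam
[0.42106718 0.17575112 0.42187616]
long [[342.0, 200.0], [346.0, 219.0]]
short [[341.0, 303.0], [343.0, 325.0]]
dark [ 164    0  146   32 3087] [225.  11.]
dark [  449     0   113   204 17941] [503.  90.]
dark [ 322  167   46  158 6074] [343. 243.]
dark [ 175  204   86   59 2700] [216. 232.]
dark [    0   208   640   272 67791] [349. 396.]
dark [   0  230  110   69 3390] [ 53. 266.]
centre [341 254] 17
rect ((344.0731506347656, 245.51431274414062), (44.23606872558594, 157.54600524902344), 0.7638984322547913)
bright [341 210  16  16 196] [348.8 217.7]
bright [338 317  14   8  82] [344.5 321.3]
```

```bash
python3 - <<'E'
from h import *
f=pickle.load(open("w9.pkl","rb"));t=pickle.load(open("t9.pkl","rb"))
L=onz(f,(348.8,217.7),.11);S=onz(f,(344.5,321),.085);print("long",L.round(4),"short",S.round(4),np.linalg.norm((S-L)[:2]),np.degrees(np.arctan2(*(S-L)[1::-1])))
g=cv2.cvtColor(f["color"],cv2.COLOR_BGR2GRAY)
el=[];er=[]
for y in range(180,310,4):
    r=np.where(g[y,300:390]<60)[0]+300;el.append((y,r.min()));er.append((y,r.max()))
el,er=np.array(el,float),np.array(er,float)
for e in(el,er):
    k=np.polyfit(e[:,0],e[:,1],1);a=onz(f,(np.polyval(k,180),180),.04);b=onz(f,(np.polyval(k,310),310),.04);print(a.round(4),b.round(4),np.degrees(np.arctan2(*(b-a)[1::-1])))
# holder in top view: mouth at z .072, near (.491..497,-.303)
gt=cv2.cvtColor(t["color"],cv2.COLOR_BGR2GRAY)
c=proj(t,[[.494,-.303,.012],[.494,-.303,.072]]);print(c)
x,y=c.mean(0).astype(int);m=(gt[y-25:y+25,x-25:x+25]<60).astype(np.uint8);k,l,s,ce=cv2.connectedComponentsWithStats(m)
for i in range(1,k):
    if s[i,4]>60: print(s[i],ce[i]+[x-25,y-25])
for x_ in range(0,50,1):
    pass
print("\n".join("".join("#" if v else "." for v in r) for r in m[8:42,5:45]))
E
```

```text
long [0.5045 0.1833 0.11  ] short [0.611  0.1666 0.085 ] 0.10776125029653597 -8.923301033250569
[0.4826 0.1655 0.04  ] [0.6198 0.1438 0.04  ] -8.996272338074226
[0.4889 0.2068 0.04  ] [0.626  0.1851 0.04  ] -8.978069370023885
[[428.81364451 234.91220465]
 [434.6604033  229.23020846]]
[ 19  18  17  17 193] [433.17098446 233.02072539]
........................................
........................................
........................................
........................................
........................................
........................................
........................................
........................................
........................................
........................................
........................####............
.......................#######..........
......................########..........
....................###########.........
..................#############.........
................###############.........
................###############.........
...............################.........
..............#################.........
..............#################.........
..............###############...........
..............############..............
...............##########...............
...............##########...............
................#########...............
.................########...............
..................######................
........................................
........................................
........................................
........................................
........................................
........................................
........................................
```

Long post top: (0.5045, 0.1833), on the block's centre line; block yaw is -9.0°. In the top view the holder stands in the gap with an upright outline. I'll descend on the long post.

apply_moves([
  [[-0.0014,0.021,0.05],[0,0,0.3],0.05],
  [[-0.0014,0.021,0.1],[0,0,0.3],0.05],
  [[-0.0014,0.021,0.14],[0,0,0.3],0.05],
  [[-0.0014,0.021,0.14],[0,0,0.3],0.05],
])

```text
time: 16.68
position: [0.5028, 0.1823, 0.1384]
eef_rot: [-0.248, -3.131, 0.007]
ft_force: [1.1, -0.3, 0.8]
opening: 0.0503
gripper_force: 0.0
```

```bash
python3 - <<'E'
from bench import env
from h import *
s=env.observe();print(s["position"],s["eef_rot"],s["opening"])
f=env.grab_frame("wrist");g=cv2.cvtColor(f["color"],cv2.COLOR_BGR2GRAY)
c=proj(f,[.5045,.1833,.11])[0];print("pred",c)
x,y=c.astype(int);w=g[y-25:y+25,x-25:x+25]
k,l,st,ce=cv2.connectedComponentsWithStats((w>110).astype(np.uint8))
for i in range(1,k):
    if st[i,4]>100: print(st[i],ce[i]+[x-25,y-25],onz(f,ce[i]+[x-25,y-25],.11))
print(*rel(s["position"],s["eef_rot"],[.5045,.1833,.074],down(171)))
E
```

```text
[0.50279691 0.18232391 0.1383786 ] [-0.24784414 -3.13060461  0.00680164] 0.0503315188732608
pred [324.65760012 293.40747145]
[ 13  15  27  24 498] [325.02610442 294.30120482] [0.50498346 0.18340002 0.11      ]
[-0.0016  0.0015  0.0644] [-0.3 -0.  -0.1]
```

Confirmed at (0.505, 0.1834). I'll go down and grip.

apply_moves([
  [[-0.0018,0.0014,0.03],[0,0,0],0.05],
  [[-0.0018,0.0014,0.055],[0,0,0],0.05],
  [[-0.0018,0.0014,0.064],[0,0,0],0.05],
  [[-0.0018,0.0014,0.064],[0,0,0],0.03],
  [[-0.0018,0.0014,0.064],[0,0,0],0.015],
  [[-0.0018,0.0014,0.064],[0,0,0],0.005],
  [[-0.0018,0.0014,0.064],[0,0,0],0.005],
  [[-0.0018,0.0014,0.064],[0,0,0],0.005],
], force=60)

```text
time: 17.73
position: [0.5086, 0.184, 0.0779]
eef_rot: [0.246, 3.126, -0.004]
ft_force: [-0.2, -1.7, 6.6]
opening: 0.0118
gripper_force: 58.5
```

apply_moves([
  [[0,0,-0.01],[0,0,0],0.005],
  [[0,0,-0.025],[0,0,0],0.005],
  [[0,0,-0.045],[0,0,0],0.005],
  [[0,0,-0.085],[0,0,0],0.005],
  [[0,0,-0.135],[0,0,0],0.005],
  [[0,0,-0.19],[0,0,0],0.005],
  [[0,0,-0.19],[0,0,0],0.005],
  [[0,0,-0.19],[0,0,0],0.005],
])

```text
time: 18.73
position: [0.5067, 0.1848, 0.2665]
eef_rot: [0.246, 3.128, -0.004]
ft_force: [0.1, 0.1, -2.5]
opening: 0.0116
gripper_force: 58.5
```

```bash
cat > post.py <<'E'
from bench import env
from h import *
s=env.observe();print(s["position"],s["eef_rot"],s["ft_force"].round(1),s["opening"],s["gripper_force"],s["joint_positions"].round(2))
R=Rn.from_rotvec(s["eef_rot"]);print("toolz",R.apply([0,0,1]).round(3))
f=env.grab_frame("wrist");pickle.dump(f,open("wp.pkl","wb"));g=cv2.cvtColor(f["color"],cv2.COLOR_BGR2GRAY)
p=s["position"];c=proj(f,[p,p+R.apply([0,0,.068])]);print("tcp, foot px",c.round(1).tolist())
E
python3 post.py; python3 - <<'E'
from h import *
f=pickle.load(open("wp.pkl","rb"));im=f["color"].astype(int)
for y in range(180,330,10): print(y," ".join(f"{v:3d}" for v in im[y,296:348:4].mean(1).astype(int)))
E
```

```text
[0.50666752 0.1847848  0.26649707] [ 0.24609199  3.12810471 -0.00370143] [ 0.1  0.1 -2.5] 0.011612489596553715 58.51867139339447 [ 0.2   0.23  0.02  1.36 -0.    0.36]
toolz [ 0.004 -0.003 -1.   ]
tcp, foot px [[321.7, 320.4], [321.9, 260.6]]
180 153  17  12  11  17  15  18  18  19  16  20  16  95
190 163  16  18  16  17  18  17  11  13  16  17  14 104
200 172  13  14  16  14   9   8   4  11  16  19  15 108
210 171  15  16  15  18  12  21  17  17  16  21  17 120
220 170  18  14  13  17  14  16  14  15  17  21  17 142
230 175  13  17  18  16  15  15  16  15  16  15  16 169
240 157  17  16  15  16  17  14  18  15  11  15  14 169
250 175  16  17  17  39  48  46  49  49  21  17  16 167
260 170  12  16  19  48  53  51  50  51  52  15  16 168
270 174  21  16  20  55  55  57  57  55  54  15  17 171
280 176  27  16  25  56  58  65  62  62  57  20  16 169
290 178  37  17  44  60  63  65  65  64  60  39  16 173
300  80  35  11  55  64  67  68  69  67  64  64   9  80
310  52  51   3  61  68  69  72  73  69  66  65   7  50
320  54  47   6  61  74  76  80  81  75  71  69  10  34
```

The post is gripped and straight in the hand: its outline is centred at x≈322 and the foot is at row ≈260, as predicted. I'll carry it across at a foot height of about 0.2 m.

apply_moves([
  [[-0.003,-0.02,0],[0,0,0],0.005],
  [[-0.008,-0.06,0],[0,0,0],0.005],
  [[-0.014,-0.105,0],[0,0,0],0.005],
  [[-0.02,-0.15,0],[0,0,0],0.005],
  [[-0.026,-0.195,0],[0,0,0],0.005],
  [[-0.032,-0.24,0],[0,0,0],0.005],
  [[-0.038,-0.285,0],[0,0,0],0.005],
  [[-0.044,-0.33,0],[0,0,0],0.005],
  [[-0.05,-0.375,0],[0,0,0],0.005],
  [[-0.056,-0.42,0],[0,0,0],0.005],
  [[-0.061,-0.46,0],[0,0,0],0.005],
  [[-0.064,-0.485,0],[0,0,0],0.005],
])

```text
time: 20.27
position: [0.4927, -0.3064, 0.2661]
eef_rot: [0.25, 3.131, -0.002]
ft_force: [-0.5, 0.6, -0.4]
opening: 0.0119
gripper_force: 58.5
```

apply_moves([
  [[0,0,0],[0,0,0],0.005],
  [[0,0,0],[0,0,0],0.005],
])

```text
time: 20.52
position: [0.4937, -0.3035, 0.2671]
eef_rot: [0.246, 3.13, -0.002]
ft_force: [-0.3, 0.4, -1.6]
opening: 0.0116
gripper_force: 58.6
```

```bash
python3 post.py; python3 - <<'E'
from bench import env
from h import *
f=pickle.load(open("wp.pkl","rb"));t=env.grab_frame("top");pickle.dump(t,open("t10.pkl","wb"))
g=cv2.cvtColor(f["color"],cv2.COLOR_BGR2GRAY)
print("cam",ray(f,(320,240))[0].round(3))
c=proj(f,[[.494,-.304,.012],[.494,-.304,.072]]);print(c.round(0).tolist())
x,y=c.mean(0).astype(int);w=(g[y-50:y+70:2,x-60:x+60:2]<45)
print(x-60,y-50);print("\n".join("".join("#" if v else "." for v in r) for r in w))
E
```

```text
[ 0.4937434  -0.30347665  0.26709972] [ 2.45930064e-01  3.12965269e+00 -2.07766051e-03] [-0.3  0.4 -1.6] 0.011578916342479142 58.556052446365356 [-0.69  0.31  0.13  1.39  0.   -0.53]
toolz [ 0.002 -0.001 -1.   ]
tcp, foot px [[321.7, 320.4], [321.9, 260.6]]
cam [ 0.415 -0.291  0.41 ]
[[322.0, 195.0], [322.0, 209.0]]
261 151
............................................................
............................................................
............................................................
............................................................
............................................................
............................................................
............................................................
............................................................
............................................................
....##...........#..........................................
....##...........#...........##...........##...........#....
..........................................#............#....
..........................................
[... 2185 characters left out ...]
###..........................
...........................########.........................
..........................#########.........................
..........................##########........................
..........................##########........................
.........................########.##........................
.........................#####.#####........................
.........................###########........................
.....#...................####...####........................
.....#...........#.......###....#.##....##..........#.......
.........................##..##.#.##................#.......
.........................##.#...####........................
```

```bash
cat > fit.py <<'E'
from h import *
import sys
f=pickle.load(open(sys.argv[1],"rb"));K=4;r0,r1,c0,c1=map(int,sys.argv[2:6])
g=cv2.cvtColor(f["color"],cv2.COLOR_BGR2GRAY);m=(g[r0:r1,c0:c1]<45).astype(np.uint8)
m=cv2.morphologyEx(m,cv2.MORPH_OPEN,np.ones((5,5)))
m=cv2.resize(m,None,fx=K,fy=K,interpolation=cv2.INTER_NEAREST)
a=np.linspace(0,2*np.pi,40)
def sil(x,y,tx,ty):
    o=np.zeros_like(m)
    for r,z0,z1 in((.0165,0,.007),(.0125,0,.06)):
        P=[[x+tx*z+r*np.cos(q),y+ty*z+r*np.sin(q),.012+z] for z in(z0,z1) for q in a]
        u=((proj(f,P)-[c0-.0,r0-.0]+.5)*K).astype(np.int32);cv2.fillConvexPoly(o,cv2.convexHull(u),1)
    return o
from scipy.optimize import minimize
def cost(v):
    o=sil(v[0]+.494,v[1]-.304,v[2],v[3]);return 1-(o&m).sum()/(o|m).sum()
sx=[[0,0,0,0]]+[list(.006*np.eye(4)[i]*(1 if i<2 else 15)) for i in range(4)]
b=minimize(cost,[0,0,0,0],method="Nelder-Mead",options=dict(initial_simplex=np.array(sx),maxiter=400))
v=b.x;print("foot",v[:2]+[.494,-.304],"tilt rad",v[2:],"mouth",v[:2]+[.494,-.304]+v[2:]*.06,"1-IoU",b.fun)
b=minimize(lambda q:cost([q[0],q[1],0,0]),[0,0],method="Nelder-Mead",options=dict(initial_simplex=np.array([[0,0],[.006,0],[0,.006]])))
print("upright fit",b.x+[.494,-.304],b.fun)
E
python3 fit.py wp.pkl 165 240 285 350; python3 fit.py t9.pkl 215 250 415 455
```

```text
foot [ 0.49235799 -0.30802671] tilt rad [-0.03534906  0.00128296] mouth [ 0.49023705 -0.30794973] 1-IoU 0.1249929652766053
upright fit [ 0.49103033 -0.30822069] 0.15858108833315443
foot [ 0.4951905  -0.31151794] tilt rad [-0.09204052  0.11079895] mouth [ 0.48966807 -0.30487001] 1-IoU 0.21827117664064755
upright fit [ 0.491375  -0.3075625] 0.33589251439539347
```

The holder stands upright at about (0.491, -0.308), midway between the optics. I'll centre over it and lower part way.

apply_moves([
  [[0.002,-0.005,0.02],[0,0,0],0.005],
  [[0.002,-0.005,0.045],[0,0,0],0.005],
  [[0.002,-0.005,0.068],[0,0,0],0.005],
  [[0.002,-0.005,0.08],[0,0,0],0.005],
  [[0.002,-0.005,0.08],[0,0,0],0.005],
])

```text
time: 21.25
position: [0.4915, -0.3082, 0.1871]
eef_rot: [0.245, 3.13, -0.003]
ft_force: [-0.2, 0.5, -0.3]
opening: 0.0118
gripper_force: 58.7
```

```bash
python3 post.py; python3 - <<'E'
from h import *
f=pickle.load(open("wp.pkl","rb"));g=cv2.cvtColor(f["color"],cv2.COLOR_BGR2GRAY)
print("cam",ray(f,(320,240))[0].round(3))
c=proj(f,[[.491,-.308,.012],[.491,-.308,.072]]);print(c.round(0).tolist())
w=g[190:270:2,270:374:2]
print("\n".join("".join("#" if v<28 else "+" if v<45 else "-" if v<90 else "." for v in r) for r in w))
E
```

```text
[ 0.49145694 -0.3081664   0.18705176] [ 2.44695996e-01  3.12984070e+00 -2.77231473e-03] [-0.2  0.5 -0.3] 0.011811144412468326 58.73748958110809 [-0.7   0.34 -0.03  1.2  -0.   -0.54]
toolz [ 0.002 -0.002 -1.   ]
tcp, foot px [[321.7, 320.5], [321.9, 260.7]]
cam [ 0.413 -0.295  0.33 ]
[[322.0, 213.0], [322.0, 235.0]]
..................-........---.............++-......
..................-.................................
..................-........-........................
...........................+##+.....................
...........................#####-...................
...................-.....+#######+..................
..................-#++...+########+.................
..................####...-#########-................
.................-####-...#########+................
.................+####-...##########................
.................#####-...+#########-...............
................-######...+#########-...............
............--..-######-+###########+...............
...........-++-.-###################+.....-+-.......
...........-++-.-###################-....
[... 636 characters left out ...]
...........
...........-++-....+##############........--........
...........-++-.....###++++++####-.......+++........
............--.......+++++++++#+.........-++........
.....................-+++++++++...........-.........
.....................++++++++++-....................
.....................++++++++++-....................
.....................++++++++++-....................
....................-++++++++++-....................
....................-++++++++++-....................
....................-+++++++++++....................
....................-+++++++++++....................
....................-+++++-+++++....................
....................-+++++++++++....................
```

The outline shows the mouth centred at (322,234) and the post centred at x=322, with its foot edge at row 246. They are laterally aligned to within about 1 mm. I'll lower to near final height.

apply_moves([
  [[-0.001,0,0.01],[0,0,0],0.005],
  [[-0.001,0,0.02],[0,0,0],0.005],
  [[-0.001,0,0.028],[0,0,0],0.005],
  [[-0.001,0,0.031],[0,0,0],0.005],
  [[-0.001,0,0.031],[0,0,0],0.005],
])

```text
time: 21.92
position: [0.4926, -0.3093, 0.1562]
eef_rot: [0.246, 3.129, -0.004]
ft_force: [1.1, 0.0, -1.3]
opening: 0.0121
gripper_force: 58.7
```

```bash
python3 post.py; python3 - <<'E'
from bench import env
from h import *
f=pickle.load(open("wp.pkl","rb"));g=cv2.GaussianBlur(cv2.cvtColor(f["color"],cv2.COLOR_BGR2GRAY),(3,3),0).astype(float)
print(f["mtx"][0,0]);
print("col322",[(y,int(g[y,318:327].mean())) for y in range(238,268,1)])
for y in (262,266,270,274,278,282): print(y,[int(v) for v in g[y,304:342:2]])
s=env.grab_frame("scene");pickle.dump(s,open("s11.pkl","wb"))
c=proj(s,[[.4905,-.308,.012],[.4905,-.308,.072],[.4905,-.308,.083],[.4905,-.308,.18]]);print(c.round(1).tolist())
gs=cv2.cvtColor(s["color"],cv2.COLOR_BGR2GRAY);x,y=c[1].astype(int)
w=gs[y-34:y+30,x-22:x+22];print("\n".join("".join("#" if v<45 else "+" if v<90 else "-" if v<140 else "." for v in r) for r in w))
E
```

```text
[ 0.49257385 -0.30933876  0.15619752] [ 0.24646696  3.12905704 -0.00358849] [ 1.1  0.  -1.3] 0.012139836591157692 58.736525774002075 [-0.7   0.35 -0.08  1.13 -0.   -0.54]
toolz [ 0.003 -0.003 -1.   ]
tcp, foot px [[321.7, 320.4], [321.9, 260.7]]
398.5827482228759
col322 [(238, 13), (239, 14), (240, 14), (241, 12), (242, 9), (243, 8), (244, 15), (245, 26), (246, 32), (247, 35), (248, 35), (249, 36), (250, 36), (251, 36), (252, 36), (253, 36), (254, 37), (255, 38), (256, 38), (257, 39), (258, 38), (259, 37), (260, 38), (261, 39), (262, 40), (263, 40), (264, 41), (265, 42), (266, 42), (267, 42)]
262 [135, 134, 124, 62, 36, 36, 38, 40, 41, 40, 40, 39, 39, 37, 37, 26, 49, 100, 131]
266 [135, 136, 130, 61, 37, 41, 42, 42, 42, 43, 42, 42, 42, 40, 46, 101, 135, 137, 138]
270 [138, 138, 122, 56, 40, 41, 40, 42, 43, 42, 42, 42, 42, 39, 43, 93, 139, 141, 140]
274 [136, 135, 111, 48, 39, 41, 42, 44, 46, 45, 46, 45, 42, 40, 42, 82, 134, 137, 137]
278 [133, 134, 105, 45, 42, 44, 44, 47, 47, 48, 46, 46, 44, 43, 43, 68, 124, 134, 135]
282 [136, 135, 95, 42, 42, 42, 45, 46, 47, 49, 48, 48, 46, 45, 44
[... 2265 characters left out ...]
####+-...................
.................+#####+-...................
.................###+##+-...................
.................+######-...................
.................##+####-...................
.................#+####+-...................
................-#######-...........----....
...............-+#######-.........--------..
...............++######+-........----------.
..............-++++#####-.......-----++-----
..............-+++++#+#+-......-----+++-----
..............-##+++++++-......-----++------
...............-#######+-.....------+++-----
................-++#####-.....------+++-----
.....................---.....-------++------
.............................-+-------------
```

apply_moves([
  [[0,0.0005,0.003],[0,0,0],0.005],
  [[0,0.0005,0.006],[0,0,0],0.005],
  [[0,0.0005,0.006],[0,0,0],0.005],
  [[0,0.0005,0.006],[0,0,0],0.005],
  [[0,0.0005,0.006],[0,0,0],0.005],
  [[0,0.0005,0.006],[0,0,0],0.005],
])

```text
time: 22.78
position: [0.4929, -0.309, 0.1506]
eef_rot: [0.246, 3.128, -0.004]
ft_force: [-0.5, -1.2, -0.5]
opening: 0.0118
gripper_force: 58.7
```

```bash
python3 post.py; python3 - <<'E'
from bench import env
from h import *
f=pickle.load(open("wp.pkl","rb"));g=cv2.cvtColor(f["color"],cv2.COLOR_BGR2GRAY)
print(proj(f,[[.4905,-.308,.072],[.4905,-.308,.012]]).round(1).tolist())
w=g[196:270:2,270:374:2]
print("\n".join("".join("#" if v<28 else "+" if v<55 else "-" if v<90 else "." for v in r) for r in w))
# short post and optics unmoved: top view before/after
t=env.grab_frame("top");o=pickle.load(open("top0.pkl","rb"))
for n,(x,y) in dict(far=(432,177),near=(428,287),mirror=(330,228),short=(206,196)).items():
    a,b=[cv2.cvtColor(k["color"],6)[y-14:y+14,x-14:x+14].astype(int) for k in(o,t)];print(n,abs(a-b).mean().round(1),(abs(a-b)>40).sum())
E
```

```text
[ 0.49288682 -0.30897407  0.15059371] [ 0.24626944  3.12843038 -0.00422512] [-0.5 -1.2 -0.5] 0.011837526168953052 58.735867738723755 [-0.7   0.36 -0.09  1.12 -0.   -0.54]
toolz [ 0.003 -0.003 -1.   ]
tcp, foot px [[321.7, 320.4], [321.9, 260.7]]
[[323.2, 249.8], [323.3, 222.6]]
..........-++....-+---.....-+++..............+++-...
.................-...........-................--....
.................-..................................
...........................-+-......................
...........................-###+....................
..................-.........#####+..................
..................-........-######+.................
..................-......-#########+................
.................-#++-...-##########+...............
.................####+....###########...............
................-#####....###########+..............
................+#####-...+##########+..............
................######-...-###########..............
................######+....###########..............
..........-++...#######....###########-.............
..........+++-.-#######++#
[... 488 characters left out ...]
...............
.................######++++++########-..............
.................#####++++++++#######-..............
................-####++++++++++######-..............
.................####++++++++++######-..............
.................####+++++++++++#####-..............
...........++....####+++++++++++#####...............
..........+++-...-###+++++++++++####-.......++-.....
..........+++-....+##+++++++++++####.......++++.....
...........--......##+++++++++++###-.......-++-.....
....................++++++++++++##-.................
....................+++++++++++++...................
....................++++++++++++....................
far 3.1 2
near 62.2 338
mirror 3.1 0
short 2.5 0
```

The post is centred to within about 1 mm, with the gap at roughly 10.6 mm. The far optic, the mirror and the short post look unchanged in the top view; the arm hides the near optic there. I'm handing in.

```bash
python3 -c "
from bench import env
print(env.close_job())"
```

```text
the job is handed in; nothing more can be done
None
```

I handed the job in at about 23 s: the holder stands upright and released in the gap (about 6 mm towards the robot from the gap point), and the long post is held upright and still, centred to about 1 mm and about 10.6 mm above its mouth; the thumbscrew snagged a finger at the first release, so I set the holder down a second time, and the near optic was hidden by the arm in the last check.

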